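# Open the safety-capped colour jar at the lampworking bench

### The job

Take the safety cap off the amber jar that is bolted to the bench: squeeze both red tabs fully in, keep them squeezed while you turn the cap anticlockwise (seen from above) until you feel its end stop, and lift it straight off. The end stop lies a little differently on every jar, so feel for it and never wrench or pull hard on the cap against the jar. Lower the cap the right way up until it rests wholly on the round cork mat, only then let go, and leave the other things on the bench where they are.

Things in the scene. Friction and masses are not known exactly. Their poses are not given: they have to be found in the camera images.
- jar_neck (a point): Fixed amber jar, 72 mm across, on a bolted steel foot 120 mm across. This point: on its axis, on the top face of the aluminium collar (84 mm across), 80 mm above the bench, where the locked cap's underside rests. z up; y runs through the two pairs of black lock posts. The neck, 30 mm across, rises 25 mm above it. Posts and brass lips rise at most 15 mm above it: keep fingertips higher.
- cap_center (a point): Loose white safety cap, about 0.12 kg, 46.5 mm tall, skirt 37 mm across. This point: on its axis half-way up, 23.3 mm above its underside. z up through the top, y through the two red tabs, x through the two ears. Locked, its axes agree with the jar's within about 2 degrees. It must rise 26 mm to leave the neck. Bore 32 mm: about 1 mm of play round the neck; gripped off-centre it rubs there.
- cap_grip (a point): On the cap's axis, 30 mm above its underside, midway between the red tabs (same axes as cap_center). The tabs are upright plates at +y and -y, 20 mm wide, 17 to 42 mm above the underside; grip from above, a finger on each: 60 mm over both when out, 49 mm when in. A foot 8 mm wide below each is trapped between two posts 11 mm apart until its tab is in by 3 mm.
- cap_ears (a point): On the cap's axis at its underside, midway between the ears: tongues at +x and -x, 10 mm wide, 5 mm thick, reaching 33 mm from the axis, under the brass lips. Turned anticlockwise from above they meet a solid end stop after 27 to 60 degrees (hidden). The cap lifts only in the last 6 degrees or so. It turns freely; 0.2 to 0.3 Nm shows the stop; over 35 N in all between cap and jar is too much.
- tab_a (a joint): How far the red tab at the cap's +y side is pushed in: 0 out, 0.0055 m fully in. Springy: 3 N to start, 10 N fully in; it springs back out when let go.
- tab_b (a joint): The same for the tab at the cap's -y side.
- mat_top (a point): Round cork mat fixed to the bench, 130 mm across, 8 mm thick; this point is the centre of its top face. The cap belongs here, its axis within 32 mm of the centre.
- pick: Bystander: a screwdriver-like glass pick lying on the bench, 150 mm long; leave alone.
- small_bottle: Bystander: small amber bottle with a black cap, 44 mm across, 85 mm tall, origin under its centre; leave alone.
- plain_jar: Bystander: clear jar with a plain aluminium lid, 68 mm across, 75 mm tall, origin under its centre; leave alone.
- steel_cup: Bystander: open steel cup, 68 mm across, 75 mm tall, origin under its centre; leave alone.
- paddle: Bystander: flat graphite paddle with a wooden handle, 255 mm long, 12 mm thick; leave alone.
- marver: Bystander: black graphite block 70 x 45 x 25 mm, origin under its centre; leave alone.
There are look-alikes about, which are no part of the job. Leave any green look-alike of the part that bears cap_center alone.

How it is judged:
By the outcome, as a careful person would: the job done as asked, in the order asked, and still so for the second after the job is handed in, with the robot touching nothing.
It also fails if it takes over 72 s, if anything falls off the work surface, if the arm or the gripper's body presses on something with over 40 N, if the wrist force passes 120 N, or if a joint passes its speed limit or range.

### The arm

A 6-joint arm with a two-finger parallel gripper is mounted at the origin on the work surface. World frame = base frame: x ahead of the robot, y to its left, z up, the work surface at z = 0. Lengths are in m, angles in rad, forces in N, time in s.
With the tool pointing down it reaches from about 0.375 to 0.975 m from the base axis. Payload 3.8 kg.
Tool frame: the origin (TCP) lies on the centre line of the jaws, within the pads' length; the fingertips stand 8 mm ahead of it and the grasp point (between the pads) lies 11 mm behind it; z points along the fingers, y is the direction in which the jaws open and shut (so a half turn about z gives the same grasp; the last joint's range is limited). The gripper opens to 85 mm and grips with 20 to 120 N. Pads are 22 mm wide; open, the fingers measure 114 mm over their backs; the gripper's body (76 mm by 85 mm) begins 54 mm behind the grasp point. The pads swing forward as they close: fully open they stand 13 mm farther back than shut.
Start: joints at [1.169, 0.264, 1.604, -0, 1.274, -0.037], TCP at [0.241, 0.631, 0.239] pointing down, gripper open.
Joint ranges: [-2.63, 2.63], [-0.94, 2.18], [0.31, 2.57], [-1.31, 4.45], [0, 2.66], [-2.55, 2.55]. Speed limits (rad/s): [2.57, 2.57, 3.14, 3.14, 3.14, 3.14].

### API

Orientations are given as a rotation vector (axis times angle).
In Python, from workcell import * gives the robot as it stands.
- The arm moves only by the tool play_rows, never from a script. Its arguments are lists of equal length, an entry for each row: "slide": the shift along the tool's x, y, z in cm, a list of three; "delta_rot": the turn, a rotation vector about the tool's x, y, z in rad, a list of three. In form: {"slide": [[x, y, z], ...], "delta_rot": [[wx, wy, wz], ...]}. A call has 1 to 12 rows; each row is the pose to reach, as a shift and turn from the pose measured when the call began, along the tool's axes at that moment; what a row does not reach only later rows make up. A row lasts 1/12 s, in which the tool goes at most 41.7 mm and 7.16 degrees, less where a joint would pass 70% of its speed; a pose out of reach is approached as far as the arm can. A call with a gripper value outside its range is refused whole. "hand" is the opening, from 0 (shut) to 1 (fully open), set as the call begins (left out, the last holds). The fingers move at their own pace and stop on an object; "force" is the grip in N (left out, the last holds). Time passes only in rows, so rows that repeat a pose let the fingers close. It gives the time, the measured TCP pose, the force and the opening at its end, in the units of the state.
- read_state(): the state, without advancing time (a new reading comes with each control period).
- read_camera(name): name is "side" or "top"; returns a dict with "image" (420x560x3 uint8, red, green, blue), "depth" (420x560 float32, m along the optical axis (not along the pixel's ray), 0 where there is no reading), "fovy" (degrees; the focal length in pixels is half the picture's height over the tangent of half this angle, whatever the lens; pixels are square), "cx", "cy" (the principal point, pixels), "world_from_camera" (4x4, takes a point from camera to world coordinates). Camera axes: x right, y up, looking along -z (the intrinsics and any distortion apply to the point x, -y, -z); pixel columns grow to the right and rows downward; lengths in m; the calibration is good to about 2 mm. A picture is of the moment at which its call begins.
- finish_job(): hands the job in, once; it reports no verdict.
Trained networks look in a picture, given as the dict that the camera call returned (one of the last four; its "shot" number tells which), for a name from the list of things; names that differ only in an ending like _2 or _b are one class to them, and where a whole thing is asked for, a point or a joint stands for the part that bears it (a point fixed in the world has none). Each returns a list of dicts, best first, with "conf" (0 to 1); they miss things now and then, are a little off and sometimes report something else, mostly with a low value. They report only what shows in the picture. A call takes as long as a camera call. They do not tell look-alikes from the thing itself.
- spot_in(target, picture): "bbox" ([centre column, centre row, width, height] in pixels, round what is visible of it).
- landmark_of(target, picture): "at" ([column, row] in pixels: a listed point, or the origin of a listed thing).
The state is a dict: "time": time; "q": joint angles; "joint_vel": joint speeds; "joint_torque": joint torques, N m; "tool_pos": TCP position; "tcp_rot": TCP orientation; "wrist_force": force on the tool from outside, world axes, zero at the start; "torque": the same for the moment, N m; "width": opening from 0.0 (shut) to 1.0 (fully open).
Only numpy, scipy, OpenCV 4.12 (cv2) and the standard library are available. Lean on these libraries where they do the work, as an engineer would, in place of code of your own. Each camera call takes 0.05 s, during which the arm holds its last target.

## Working session

There is one attempt and no reset: what is moved stays moved. The work goes in short steps, Python scripts to look and compute and a tool call to move; the robot and the scene stay as the last step left them, time stands still between calls to the robot, and variables do not carry over. Pictures are saved under pics/ and viewed, and the job is handed in when it is done.

Besides the shell and the picture viewer there is one more tool, called in YAML: its name, and indented under it one key for each argument. play_rows: Moves the arm, as the interface text tells. Its arguments: {"type":"object","properties":{"slide":{"type":"array"},"delta_rot":{"type":"array"},"hand":{"type":"number"},"force":{"type":"number"}},"required":["slide","delta_rot"]}

```bash
mkdir -p pics; ls; cat > h.py <<'E'
from workcell import *
import numpy as np, cv2
from scipy.spatial.transform import Rotation as R
def K(p):
    f=p["image"].shape[0]/2/np.tan(np.radians(p["fovy"])/2); return f,p["cx"],p["cy"]
def px2w(p,u,v,d=None,z=None):
    f,cx,cy=K(p); T=np.array(p["world_from_camera"])
    ray=np.array([(u-cx)/f,-(v-cy)/f,-1.0])
    if d is None and z is None: d=float(p["depth"][int(round(v)),int(round(u))])
    if z is not None:
        w=T[:3,:3]@ray; d=(z-T[2,3])/w[2]
    return T[:3,:3]@(ray*d)+T[:3,3]
def save(p,n,crop=None,s=1):
    im=cv2.cvtColor(p["image"],cv2.COLOR_RGB2BGR)
    if crop: im=im[crop[1]:crop[3],crop[0]:crop[2]]
    if s!=1: im=cv2.resize(im,None,fx=s,fy=s,interpolation=cv2.INTER_CUBIC)
    cv2.imwrite("pics/"+n,im)
E
python3 - <<'E'
from h import *
print(read_state())
for n in ("top","side"):
    p=read_camera(n); save(p,n+"0.png")
    print(n,[k for k in p],p["fovy"],p["cx"],p["cy"],np.round(p["world_from_camera"],3).tolist(), {k:v for k,v in p.items() if k not in("image","depth","world_from_camera")})
    for t in ("jar_neck","cap_center","cap_grip","cap_ears","mat_top"):
        print(t,[(np.round(r["at"],1).tolist(),round(r["conf"],2)) for r in landmark_of(t,p)])
    print("cap",[(np.round(r["bbox"],1).tolist(),round(r["conf"],2)) for r in spot_in("cap_center",p)])
E
```

```text
pics
{'time': 0.0, 'q': array([ 1.16909044e+00,  2.64766773e-01,  1.60538959e+00, -2.01566346e-05,
        1.27368401e+00, -3.68845160e-02]), 'joint_vel': array([ 0.00067308, -0.00067754,  0.00026342,  0.00069686,  0.0004672 ,
       -0.0009272 ]), 'joint_torque': array([ 1.87094709e-03, -5.15125573e+01, -3.67313182e+01,  1.23426198e-04,
        1.27885115e-02, -1.48683370e-05]), 'tool_pos': array([0.2405461 , 0.62991788, 0.2379444 ]), 'tcp_rot': array([-0.5697926 , -3.08900873,  0.00345222]), 'wrist_force': array([-0.89881802,  0.35768881,  0.66622507]), 'torque': array([-0.02438083, -0.05289822,  0.01962806]), 'width': 1.000937039553595}
top ['image', 'depth', 'fovy', 'cx', 'cy', 'world_from_camera', 'shot'] 47.109204760170705 279.92748140956263 216.59039453178048 [[-0.013, 0.987, -0.162, 0.371], [-1.0, -0.013, 0.003, 0.03], [0.001, 0.162, 0.987, 1.156], [0.0, 0.0, 0.0, 1.0]] {'fovy': 47.109204760170705, 'cx': 279.92748140956263, 'cy': 216.59039453178048, 'shot': 1}
jar_neck [([337.4, 241.3], 0.62)]
cap_center [([345.1, 183.8], 0.83), ([368.5, 310.2], 0.73), ([339.2, 242.2], 0.61),
[... 466 characters left out ...]
 206.79546022479948 [[-0.912, 0.303, -0.277, 0.318], [-0.411, -0.682, 0.605, 0.56], [-0.006, 0.665, 0.746, 0.789], [0.0, 0.0, 0.0, 1.0]] {'fovy': 55.69755283473947, 'cx': 291.16352360083783, 'cy': 206.79546022479948, 'shot': 2}
jar_neck [([344.4, 193.3], 0.92)]
cap_center [([403.1, 212.9], 0.97), ([288.5, 187.9], 0.76), ([339.5, 186.6], 0.58)]
cap_grip [([341.1, 184.6], 0.8), ([407.6, 204.8], 0.78), ([288.1, 184.1], 0.63), ([276.1, 158.3], 0.27)]
cap_ears [([401.4, 212.2], 0.89), ([290.6, 195.3], 0.7), ([340.1, 193.2], 0.58)]
mat_top [([291.4, 306.8], 0.89), ([304.3, 240.4], 0.7)]
cap [([290.8, 190.2, 26.1, 23.0], 0.91), ([406.3, 213.2, 25.0, 24.7], 0.71), ([342.9, 187.9, 20.5, 26.8], 0.58)]
```

View pics/top0.png

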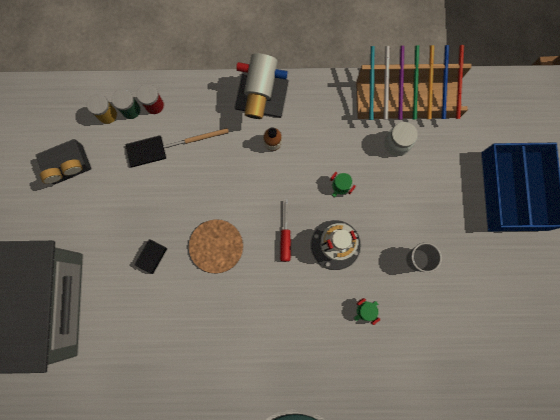

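View pics/side0.png

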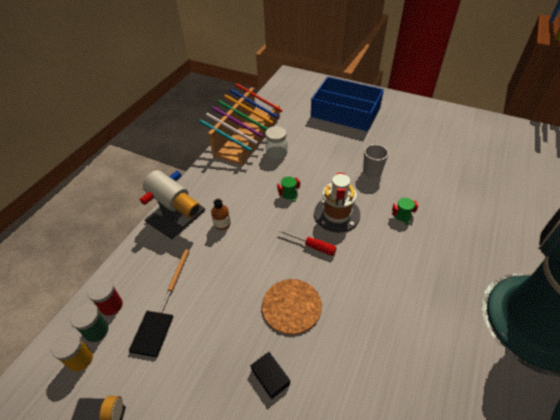

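The candidates for the cap are the green caps at top (343,184) and (368,311), and the white cap on the amber jar at (341,240). By the description it is the white one, so I'll check that in a close crop.

```bash
python3 - <<'E'
from h import *
p=read_camera("top"); save(p,"top1.png",(300,205,380,285),7)
np.save("top.npy",p["depth"])
for t,z in (("jar_neck",.08),("cap_center",.1033),("cap_grip",.11),("cap_ears",.08),("mat_top",.008)):
    for r in landmark_of(t,p): print(t,np.round(r["at"],1),round(r["conf"],2),np.round(px2w(p,*r["at"],z=z),4))
for (u,v) in [(341,240),(342,238),(216,246),(330,252)]: print(u,v,np.round(px2w(p,u,v),4))
# cloud around cap top
f,cx,cy=K(p);d=p["depth"];T=np.array(p["world_from_camera"])
vv,uu=np.mgrid[200:290,295:390]; dd=d[200:290,295:390]
P=np.stack([(uu-cx)/f*dd,-(vv-cy)/f*dd,-dd],-1).reshape(-1,3)@T[:3,:3].T+T[:3,3]
print(np.histogram(P[:,2],bins=np.arange(-.01,.15,.01)))
Q=P[P[:,2]>.118]; print("top cap",len(Q),Q.mean(0),Q.min(0),Q.max(0))
p=read_camera("side"); save(p,"side1.png",(300,160,380,240),7)
for t,z in (("jar_neck",.08),("cap_center",.1033),("cap_grip",.11),("cap_ears",.08),("mat_top",.008)):
    for r in landmark_of(t,p): print(t,np.round(r["at"],1),round(r["conf"],2),np.round(px2w(p,*r["at"],z=z),4))
E
```

```text
jar_neck [338.9 239.2] 0.82 [ 0.4946 -0.1052  0.08  ]
jar_neck [340.4 236.4] 0.61 [ 0.5009 -0.1088  0.08  ]
cap_center [341.8 183.5] 0.93 [ 0.6173 -0.1129  0.1033]
cap_center [368.5 308.8] 0.83 [ 0.3408 -0.1609  0.1033]
cap_center [340.4 236.5] 0.62 [ 0.4978 -0.1058  0.1033]
cap_grip [365.2 309.8] 0.96 [ 0.339  -0.1526  0.11  ]
cap_grip [345.  184.8] 0.72 [ 0.6127 -0.1191  0.11  ]
cap_grip [340.4 236.7] 0.66 [ 0.4966 -0.1049  0.11  ]
cap_ears [340.4 240.4] 0.81 [ 0.4918 -0.1085  0.08  ]
cap_ears [364.9 311.6] 0.73 [ 0.3342 -0.157   0.08  ]
cap_ears [341.8 189.6] 0.63 [ 0.6084 -0.1156  0.08  ]
mat_top [214.2 245.8] 0.92 [0.4908 0.1845 0.008 ]
341 240 [ 0.4878 -0.1043  0.1233]
342 238 [ 0.4918 -0.1062  0.1257]
216 246 [0.4905 0.1804 0.0063]
330 252 [ 0.4661 -0.0844  0.0795]
(array([4151, 3170,   96,   10,    0,    0,    0,    0,  315,  316,   81,
         18,   29,  330,    4]), array([-0.01,  0.  ,  0.01,  0.02,  0.03,  0.04,  0.05,  0.06,  0.07,
        0.08,  0.09,  0.1 ,  0.11,  0.12,  0.13,  0.14]))
top cap 374 [ 0.48079073 -0.09340615  0.20763472] [ 0.37097492 -0.13530452  0.11866929] [0.5111408  0.03012094 1.15626178]
jar_neck [346.1 194.5] 0.72 [ 0.4744 -0.1064  0.08  ]
cap_center [288.5 189.6] 0.81 [ 0.6009 -0.0438  0.1033]
cap_center [340.5 186.7] 0.63 [ 0.4901 -0.1037  0.1033]
cap_center [404.4 213.2] 0.62 [ 0.329  -0.0827  0.1033]
cap_center [342.3 198.1] 0.4 [ 0.4736 -0.0698  0.1033]
cap_center [269.9 376.5] 0.22 [0.4485 0.3657 0.1033]
cap_grip [287.8 185.9] 0.96 [ 0.6048 -0.0485  0.11  ]
cap_grip [341.5 184.5] 0.9 [ 0.4887 -0.1052  0.11  ]
cap_grip [405.5 206.1] 0.79 [ 0.3317 -0.0986  0.11  ]
cap_ears [402.9 214.2] 0.97 [ 0.3319 -0.1     0.08  ]
cap_ears [289.2 196.9] 0.93 [ 0.5987 -0.0424  0.08  ]
cap_ears [340.  192.1] 0.91 [ 0.4908 -0.1081  0.08  ]
mat_top [292.4 305.9] 0.74 [0.4878 0.1865 0.008 ]
```

View pics/top1.png

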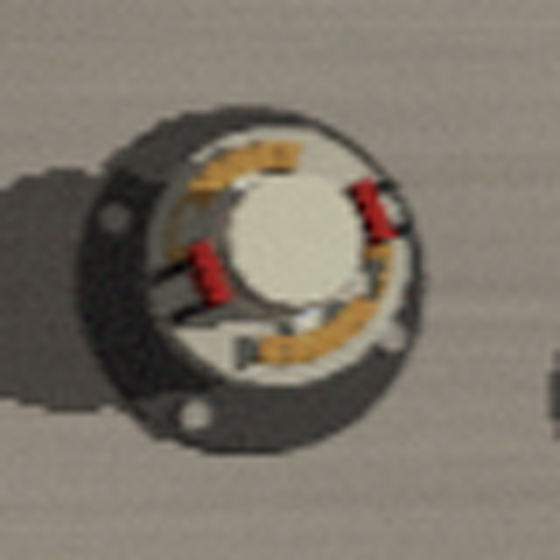

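View pics/side1.png

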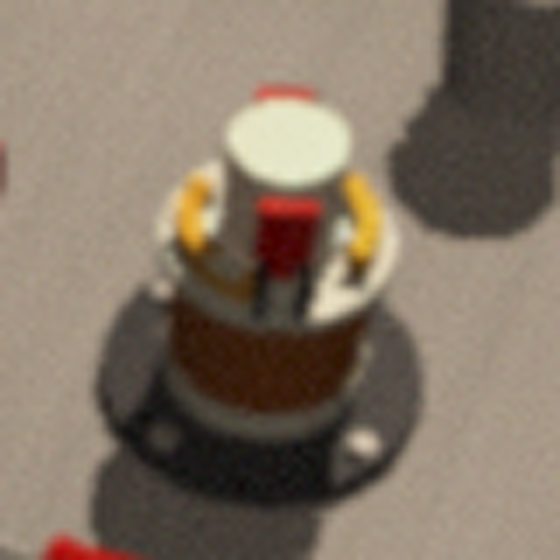

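The close crop shows the white cap with red tabs, at crop (210,275) and (375,210), on the amber jar, so the choice holds. Next come the fine measurements and the obstacle heights.

```bash
python3 - <<'E'
from h import *
from scipy.optimize import least_squares
st=read_state(); M=R.from_rotvec(st["tcp_rot"]).as_matrix(); print("tool axes cols\n",M.round(3))
D={}
def redcent(p,box):
    x0,y0,x1,y1=box; im=p["image"][y0:y1,x0:x1].astype(float)
    r=((im[...,0]>1.8*im[...,1])&(im[...,0]>1.8*im[...,2])&(im[...,0]>70)).astype(np.uint8)
    n,l,s,c=cv2.connectedComponentsWithStats(r,connectivity=8)
    return [(s[i,4],(c[i]+[x0,y0]).round(2)) for i in range(1,n) if s[i,4]>3]
p=read_camera("top"); q=read_camera("side")
print("top red",redcent(p,(322,225,362,255))); print("side red",redcent(q,(325,168,360,205)))
def white(p,box,zlo):
    f,cx,cy=K(p);T=np.array(p["world_from_camera"]);x0,y0,x1,y1=box
    vv,uu=np.mgrid[y0:y1,x0:x1]; dd=p["depth"][y0:y1,x0:x1]
    P=np.stack([(uu-cx)/f*dd,-(vv-cy)/f*dd,-dd],-1)@T[:3,:3].T+T[:3,3]
    m=(P[...,2]>zlo)&(dd>0.1)&(P[...,2]<.14)
    return P,m
for n,c,box in (("top",p,(320,215,370,265)),("side",q,(322,165,362,215))):
    P,m=white(c,box,.119)
    X=P[m]; print(n,"N",len(X),X.mean(0).round(4),np.median(X,0).round(4), ((X.min(0)+X.max(0))/2).round(4),(X.max(0)-X.min(0)).round(4))
    # brightness-based top-face fit: project to z=.1265
    x0,y0,x1,y1=box; im=c["image"][y0:y1,x0:x1].astype(float)
    g=(im.min(2)); 
    w=((g>(150 if n=="side" else 140))).astype(np.uint8)
    nn,l,s,cc=cv2.connectedComponentsWithStats(w); i=1+np.argmax(s[1:,4]); print("bright",s[i],cc[i]+[x0,y0],np.round(px2w(c,*(cc[i]+[x0,y0]),z=.1265),4), "gmax",g.max(), )
    e=cv2.fitEllipse(cv2.findContours((l==i).astype(np.uint8),cv2.RETR_EXTERNAL,cv2.CHAIN_APPROX_NONE)[0][0]); print(e)
# obstacles heights
d=p["depth"];f,cx,cy=K(p);T=np.array(p["world_from_camera"])
vv,uu=np.mgrid[0:420,0:560]; P=np.stack([(uu-cx)/f*d,-(vv-cy)/f*d,-d],-1)@T[:3,:3].T+T[:3,3]
sub=P[235:375,0:85].reshape(-1,3); print("toaster",np.percentile(sub,[1,50,99],axis=0).round(3))
print("max z between", np.nanpercentile(P[100:330,85:450,2][d[100:330,85:450]>.1],[50,99,99.9,100]))
E
```

```text
tool axes cols
 [[-0.934  0.357 -0.   ]
 [ 0.357  0.934 -0.   ]
 [ 0.    -0.    -1.   ]]
top red [(np.int32(26), array([353.04, 234.81])), (np.int32(29), array([329.83, 243.48]))]
side red [(np.int32(4), array([338.5, 173. ])), (np.int32(73), array([340.49, 192.14]))]
top N 339 [ 0.4905 -0.1044  0.1251] [ 0.4899 -0.1044  0.1253] [ 0.4909 -0.1046  0.1254] [0.0413 0.0606 0.0125]
bright [ 13   9  19  24 318] [342.46226415 237.16352201] [ 0.4935 -0.1072  0.1265] gmax 180.0
((22.490699768066406, 21.808523178100586), (17.625404357910156, 24.201148986816406), 178.38986206054688)
side N 233 [ 0.4899 -0.1     0.1258] [ 0.4893 -0.1003  0.1265] [ 0.491  -0.1018  0.1243] [0.0411 0.0605 0.0103]
bright [ 10   9  18  12 171] [340.87719298 179.53216374] [ 0.4914 -0.1042  0.1265] gmax 205.0
((18.86566925048828, 14.560861587524414), (11.05121898651123, 17.47260284423828), 94.83309936523438)
toaster [[ 0.202  0.472 -0.005]
 [ 0.36   0.514  0.178]
 [ 0.521  0.661  0.185]]
max z between [-0.00035948  0.08730189  0.12678135  0.13169099]
```

```bash
cat > m.py <<'E'
from h import *
from scipy.optimize import least_squares
def cloud(p):
    d=p["depth"];f,cx,cy=K(p);T=np.array(p["world_from_camera"])
    vv,uu=np.mgrid[0:420,0:560]; return np.stack([(uu-cx)/f*d,-(vv-cy)/f*d,-d],-1)@T[:3,:3].T+T[:3,3]
def mask(p,P,c,r,zl,zh): return (p["depth"]>.1)&(np.hypot(P[...,0]-c[0],P[...,1]-c[1])<r)&(P[...,2]>zl)&(P[...,2]<zh)
E
python3 - <<'E'
from m import *
for n in ("top","top","side","side"):
    p=read_camera(n);P=cloud(p);c=(.491,-.1045)
    im=p["image"].astype(float); red=(im[...,0]>1.6*im[...,1])&(im[...,0]>1.6*im[...,2])&(im[...,0]>60)
    m=mask(p,P,c,.045,.115,.14)
    w=m&(~red)&(im.min(2)>.6*im[m].min(-1).max()); X=P[w]
    print(n,"white top",len(X),X.mean(0).round(4),((X.max(0)+X.min(0))/2).round(4),(X.max(0)-X.min(0)).round(4))
    r=mask(p,P,c,.045,.09,.14)&red
    k,l,s,cc=cv2.connectedComponentsWithStats(r.astype(np.uint8)); 
    pts=[]
    for i in range(1,k):
        if s[i,4]>5: X=P[l==i]; pts.append(X.mean(0)); print("  red",s[i,4],X.mean(0).round(4),X.min(0).round(4),X.max(0).round(4), "z=.12 proj",px2w(p,*cc[i],z=.12).round(4))
    if len(pts)==2: v=pts[1]-pts[0]; print("  yaw of tab line deg",np.degrees(np.arctan2(v[1],v[0])))
    # collar: z .07-.09
    m=mask(p,P,c,.06,.072,.088); X=P[m]; 
    h=cv2.convexHull((X[:,:2]*1000).astype(np.float32)); print("  collar minEncl",cv2.minEnclosingCircle(h), len(X))
    m=mask(p,P,(.4908,.1845),.09,-.02,.03); mm=m&(im[...,0]>1.35*im[...,2]); X=P[mm]
    print("  mat",X.mean(0).round(4),cv2.minEnclosingCircle((X[:,:2]*1000).astype(np.float32)))
E
```

```text
top white top 277 [ 0.4907 -0.1051  0.1256] [ 0.4901 -0.1057  0.1241] [0.0398 0.0417 0.0131]
  red 25 [ 0.4993 -0.1313  0.1184] [ 0.4911 -0.1417  0.0929] [ 0.5105 -0.1266  0.1245] z=.12 proj [ 0.4991 -0.1311  0.12  ]
  red 33 [ 0.4811 -0.0792  0.1189] [ 0.4712 -0.0849  0.1046] [ 0.4907 -0.0737  0.1254] z=.12 proj [ 0.4809 -0.0791  0.12  ]
  yaw of tab line deg 109.26059882093152
  collar minEncl ((490.8719177246094, -104.97772216796875), 42.0767822265625) 568
  mat [0.4906 0.1818 0.0068] ((491.7541809082031, 183.00579833984375), 66.1098403930664)
top white top 280 [ 0.4906 -0.1051  0.1259] [ 0.4898 -0.1057  0.1255] [0.0396 0.0423 0.0119]
  red 25 [ 0.4993 -0.1312  0.1192] [ 0.4909 -0.1412  0.0936] [ 0.5109 -0.1257  0.128 ] z=.12 proj [ 0.4992 -0.1311  0.12  ]
  red 32 [ 0.4809 -0.0791  0.1197] [ 0.4706 -0.0846  0.1045] [ 0.4907 -0.0735  0.1255] z=.12 proj [ 0.4808 -0.0791  0.12  ]
  yaw of tab line deg 109.45176484315937
  collar minEncl ((490.8282470703125, -104.51004791259766), 42.046531677246094) 559
  mat [0.4906 0.1818 0.0069] ((491.27081298828125, 182.75497436523438), 66.070022
[... 417 characters left out ...]
95446777344, -101.62518310546875), 42.07346725463867) 335
  mat [0.49   0.1877 0.0083] ((492.4194641113281, 181.3954620361328), 69.21622467041016)
side white top 179 [ 0.4908 -0.103   0.1269] [ 0.491  -0.1053  0.1265] [0.0407 0.0426 0.0071]
  red 9 [ 0.5016 -0.1292  0.1227] [ 0.4933 -0.1332  0.1207] [ 0.5088 -0.1264  0.1262] z=.12 proj [ 0.5023 -0.1319  0.12  ]
  red 87 [ 0.4816 -0.0778  0.1118] [ 0.4718 -0.0933  0.0904] [ 0.4959 -0.073   0.1251] z=.12 proj [ 0.4796 -0.0701  0.12  ]
  yaw of tab line deg 111.271992187919
  collar minEncl ((489.2381286621094, -103.68683624267578), 42.91562271118164) 339
  mat [0.4901 0.1877 0.0082] ((492.95489501953125, 182.02272033691406), 69.45248413085938)
```

```bash
cat > tgt.py <<'E'
from h import *
def tgt(pos,yaw_deg,quiet=False):
    s=read_state(); M=R.from_rotvec(s["tcp_rot"])
    y=np.radians(yaw_deg); ydir=np.array([np.cos(y),np.sin(y),0]); z=np.array([0,0,-1.]); x=np.cross(ydir,z)
    G=R.from_matrix(np.stack([x,ydir,z],1))
    sl=M.inv().apply(np.array(pos)-s["tool_pos"])*100; dr=(M.inv()*G).as_rotvec()
    print("slide cm",sl.round(3).tolist(),"rot",dr.round(4).tolist())
def show():
    s=read_state(); M=R.from_rotvec(s["tcp_rot"]).as_matrix()
    print("t",round(s["time"],2),"pos",s["tool_pos"].round(4),"yaw",np.degrees(np.arctan2(M[1,1],M[0,1])).round(2),"tilt",np.degrees(np.arccos(-M[2,2])).round(2),"F",s["wrist_force"].round(2),"T",s["torque"].round(3),"w",round(s["width"],4),"q6",round(s["q"][5],3))
E
python3 - <<'E'
from tgt import *
show(); tgt((.37,.26,.27),0); tgt((.4908,-.1048,.22),-70.5)
E
```

```text
t 1.6 pos [0.2408 0.6306 0.2393] yaw 69.1 tilt 0.0 F [ 0.23 -0.12 -0.34] T [-0.02  -0.024 -0.033] w 0.9987 q6 -0.037
slide cm [-25.29, -30.01, -3.071] rot [-0.0, 0.0, 1.206]
slide cm [-49.589, -59.779, 1.93] rot [-0.0, 0.0, 2.4365]
```

play_rows:
  slide:
    - [0,0,-2]
    - [-2,-2.4,-3]
    - [-4.6,-5.4,-3]
    - [-7.2,-8.5,-3]
    - [-9.8,-11.6,-3]
    - [-12.4,-14.7,-3]
    - [-15,-17.8,-3]
    - [-17.6,-20.9,-3]
    - [-20.2,-24,-3]
    - [-22.4,-26.6,-3]
    - [-24.2,-28.8,-3]
    - [-25.3,-30,-3]
  delta_rot:
    - [0,0,0]
    - [0,0,0.1]
    - [0,0,0.22]
    - [0,0,0.34]
    - [0,0,0.46]
    - [0,0,0.58]
    - [0,0,0.7]
    - [0,0,0.82]
    - [0,0,0.94]
    - [0,0,1.05]
    - [0,0,1.15]
    - [0,0,1.206]
  hand: 1

```text
time: 2.6
tool_pos: [0.3706, 0.2573, 0.2696]
tcp_rot: [2.228, 2.213, 0.0]
wrist_force: [0.4, 1.2, -0.0]
width: 1.001
```

```bash
python3 -c "
from tgt import *
show(); tgt((.4908,-.1048,.20),-70.5)"
```

```text
t 2.6 pos [0.3706 0.2573 0.2696] yaw -0.38 tilt 0.06 F [ 0.37  1.2  -0.04] T [-0.023  0.001 -0.006] w 1.0011 q6 0.559
slide cm [-36.126, 12.253, 6.99] rot [0.0012, -0.0001, 1.2239]
```

play_rows:
  slide:
    - [-2,0.6,0]
    - [-5,1.6,0]
    - [-8.5,2.8,0]
    - [-12,4,0.5]
    - [-15.5,5.2,1]
    - [-19,6.4,2]
    - [-22.5,7.6,3]
    - [-26,8.8,4]
    - [-29.5,10,5]
    - [-33,11.2,6]
    - [-35.3,12,6.6]
    - [-36.13,12.25,6.99]
  delta_rot:
    - [0,0,0.1]
    - [0,0,0.22]
    - [0,0,0.34]
    - [0,0,0.46]
    - [0,0,0.58]
    - [0,0,0.7]
    - [0,0,0.82]
    - [0,0,0.94]
    - [0,0,1.05]
    - [0,0,1.15]
    - [0,0,1.2]
    - [0.001,0,1.224]

```text
time: 3.6
tool_pos: [0.4913, -0.1081, 0.1993]
tcp_rot: [3.097, 0.523, -0.0]
wrist_force: [-0.6, 0.0, -0.2]
width: 1.001
```

play_rows:
  slide:
    - [0,0,0]
    - [0,0,0]
  delta_rot:
    - [0,0,0]
    - [0,0,0]

```text
time: 3.77
tool_pos: [0.491, -0.1081, 0.1991]
tcp_rot: [3.098, 0.523, -0.002]
wrist_force: [-0.4, -0.7, 0.5]
width: 0.998
```

```bash
python3 -c "
from tgt import *
show(); tgt((.4908,-.1048,.15),-70.5); tgt((.4908,-.1048,.104),-70.5)
p=read_camera('side'); save(p,'side2.png',(270,90,430,210),5)
p=read_camera('top'); save(p,'top2.png',(280,180,400,270),6)"
```

```text
t 3.77 pos [ 0.491  -0.1081  0.1991] yaw -70.84 tilt 0.06 F [-0.43 -0.67  0.52] T [-0.021  0.032  0.031] w 0.9985 q6 0.971
slide cm [0.099, -0.318, 4.906] rot [0.0001, 0.0011, -0.0059]
slide cm [0.104, -0.318, 9.506] rot [0.0001, 0.0011, -0.0059]
```

View pics/side2.png

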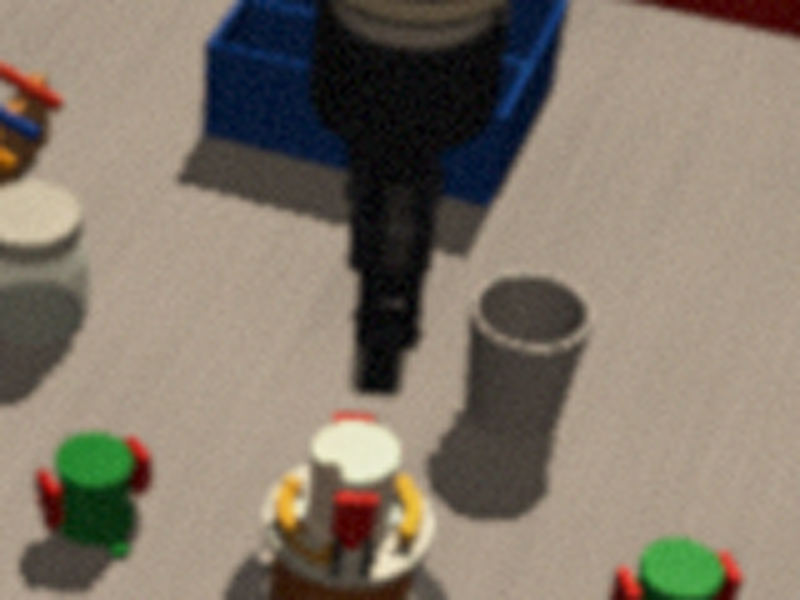

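play_rows:
  slide:
    - [0.05,-0.1,0.5]
    - [0.1,-0.25,1.5]
    - [0.1,-0.32,2.8]
    - [0.1,-0.32,4]
    - [0.1,-0.32,4.7]
    - [0.1,-0.32,4.9]
    - [0.1,-0.32,4.9]
  delta_rot:
    - [0,0,0]
    - [0,0.001,-0.006]
    - [0,0.001,-0.006]
    - [0,0.001,-0.006]
    - [0,0.001,-0.006]
    - [0,0.001,-0.006]
    - [0,0.001,-0.006]

```text
time: 4.45
tool_pos: [0.4903, -0.1032, 0.1495]
tcp_rot: [-3.095, -0.536, 0.001]
wrist_force: [0.1, 0.1, 0.2]
width: 1.0
```

```bash
python3 -c "
from tgt import *
from m import *
show(); tgt((.4908,-.1048,.104),-70.5)
p=read_camera('side'); save(p,'side3.png',(290,120,400,210),7)
P=cloud(p); im=p['image']; s=read_state()
m=mask(p,P,(.491,-.105),.075,.05,.25)&(im.max(2)<60); X=P[m]-s['tool_pos']; print(len(X)); 
M=R.from_rotvec(s['tcp_rot']).as_matrix(); Y=X@M
a=Y[(abs(Y[:,0])<.02)&(abs(Y[:,1])>.035)]
for sg in (1,-1):
    b=a[a[:,1]*sg>0]; print(sg,len(b), b.min(0).round(4) if len(b) else '', b.max(0).round(4) if len(b) else '', np.percentile(b[:,2],[90,98]).round(4) if len(b) else '')
"
```

```text
t 4.45 pos [ 0.4903 -0.1032  0.1495] yaw -70.35 tilt 0.06 F [0.11 0.14 0.17] T [ 0.006 -0.077 -0.018] w 0.9996 q6 0.97
slide cm [0.0, 0.17, 4.554] rot [-0.0006, 0.0007, 0.0027]
403
1 3 [ 0.0049  0.0391 -0.0149] [ 0.0056  0.0433 -0.0063] [-0.0077 -0.0066]
-1 263 [-0.0116 -0.0732 -0.0996] [ 0.0153 -0.0352  0.0988] [-0.0161  0.0686]
```

View pics/side3.png

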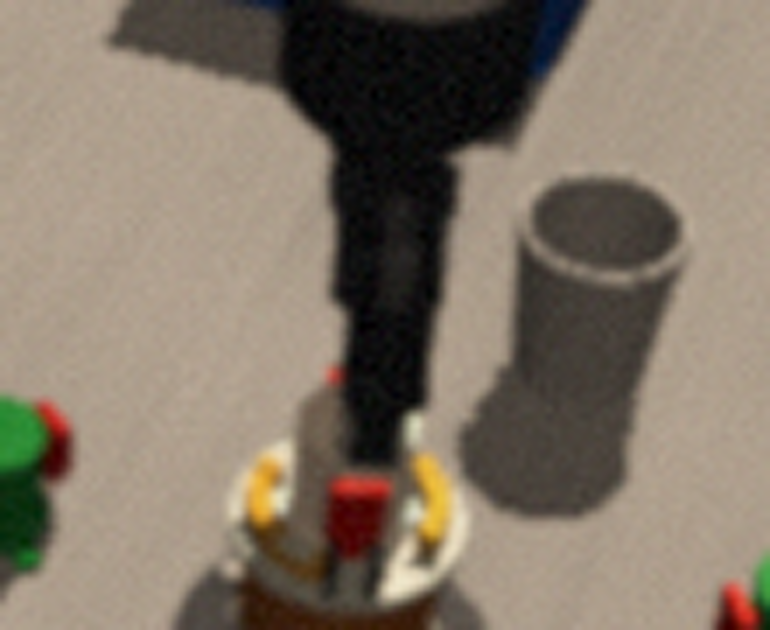

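play_rows:
  slide:
    - [0,0.08,0.5]
    - [0,0.17,1.5]
    - [0,0.17,2.5]
    - [0,0.17,3.5]
    - [0,0.17,4.2]
    - [0,0.17,4.6]
    - [0,0.17,4.65]
    - [0,0.17,4.65]
  delta_rot:
    - [0,0,0]
    - [0,0,0]
    - [0,0,0]
    - [0,0,0.002]
    - [0,0,0.002]
    - [0,0,0.002]
    - [0,0,0.002]
    - [0,0,0.002]

```text
time: 5.17
tool_pos: [0.4912, -0.105, 0.1033]
tcp_rot: [-3.096, -0.533, 0.001]
wrist_force: [0.1, -1.2, 1.4]
width: 0.997
```

```bash
cat > av.py <<'E'
from tgt import *
def av(n=6):
    A=[]
    for i in range(n):
        s=read_state(); A.append(np.r_[s["tool_pos"],s["wrist_force"],s["torque"],s["width"]]); p=read_camera("side" if i%2 else "top")
    A=np.array(A); print("mean",A.mean(0).round(4),"\nstd",A.std(0).round(4)); return A.mean(0)
E
python3 -c "
from av import *
av(); show(); tgt((.4908,-.1048,.103),-70.5)
p=read_camera('side'); save(p,'side4.png',(290,120,400,210),7)
p=read_camera('top'); save(p,'top4.png',(290,190,400,280),7)"
```

```text
mean [ 0.4917 -0.1051  0.1041 -0.0277 -0.2631  0.4515  0.0031 -0.0135 -0.0028
  0.9988] 
std [3.000e-04 1.000e-04 4.000e-04 5.012e-01 4.643e-01 5.996e-01 1.520e-02
 4.160e-02 1.410e-02 2.100e-03]
t 5.47 pos [ 0.4919 -0.1052  0.1044] yaw -70.47 tilt 0.09 F [-0.13  0.64 -0.2 ] T [ 0.016 -0.011  0.053] w 1.0017 q6 0.97
slide cm [-0.092, -0.073, 0.14] rot [0.0008, -0.0014, 0.0005]
```

View pics/side4.png

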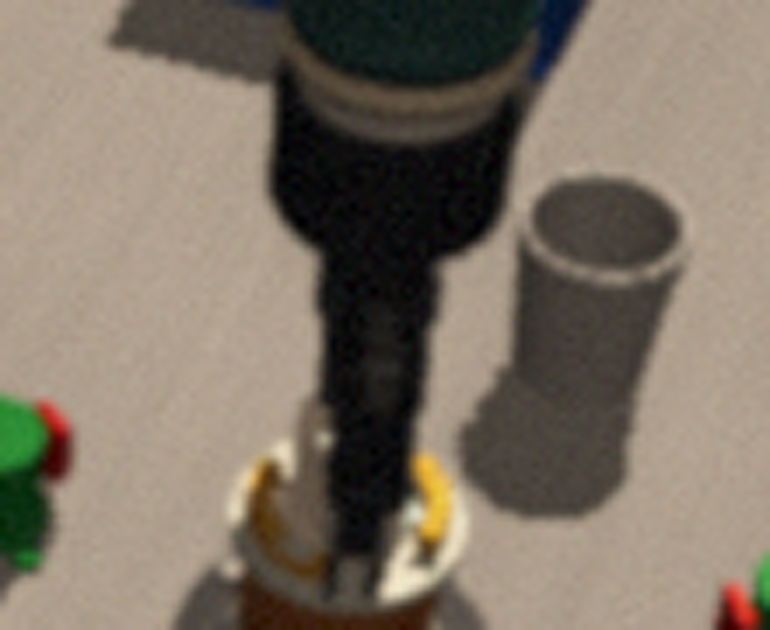

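View pics/top4.png

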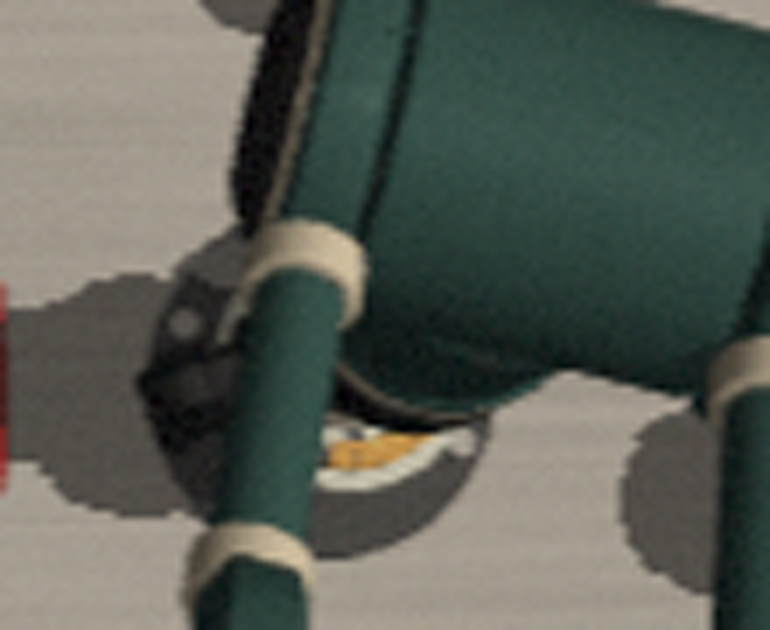

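play_rows:
  slide:
    - [-0.05,-0.02,0.05]
    - [-0.09,-0.05,0.1]
    - [-0.09,-0.05,0.1]
  delta_rot:
    - [0,0,0]
    - [0,0,0]
    - [0,0,0]
  hand: 0.74
  force: 25

```text
time: 5.82
tool_pos: [0.4905, -0.1049, 0.1031]
tcp_rot: [3.096, 0.533, 0.001]
wrist_force: [-0.0, 0.5, -0.6]
width: 0.737
```

```bash
python3 -c "
from av import *
av(4); show(); tgt((.4908,-.1048,.103),-70.5)"
```

```text
mean [ 4.906e-01 -1.049e-01  1.032e-01  4.127e-01  4.314e-01 -2.596e-01
  1.970e-02  7.500e-03 -5.000e-04  7.402e-01] 
std [0.     0.     0.     0.3744 0.5007 0.4058 0.0229 0.0287 0.0231 0.003 ]
t 6.02 pos [ 0.4907 -0.105   0.1032] yaw -70.47 tilt 0.07 F [ 0.25 -0.27 -0.06] T [-0.005  0.019 -0.009] w 0.7416 q6 0.969
slide cm [0.016, -0.011, 0.02] rot [0.0006, -0.001, 0.0005]
```

play_rows:
  slide:
    - [0,0,0]
    - [0,0,0]
    - [0,0,0]
    - [0,0,0]
    - [0,0,0]
    - [0,0,0]
  delta_rot:
    - [0,0,0]
    - [0,0,0]
    - [0,0,0]
    - [0,0,0]
    - [0,0,0]
    - [0,0,0]
  hand: 0
  force: 35

```text
time: 6.52
tool_pos: [0.4913, -0.1051, 0.1048]
tcp_rot: [3.095, 0.533, 0.003]
wrist_force: [-2.4, 0.1, 9.2]
width: 0.551
```

```bash
python3 -c "
from av import *
m=av(6); print('mm',m[-1]*85); show()
p=read_camera('side'); save(p,'side5.png',(300,140,390,210),8)"
```

```text
mean [ 0.4913 -0.1051  0.1048 -3.0956  0.4072  9.5496  0.1587  0.5112  0.0405
  0.5479] 
std [0.     0.     0.     0.5303 0.3742 0.3257 0.0372 0.0264 0.0351 0.0029]
mm 46.5689277414145
t 6.82 pos [ 0.4913 -0.1051  0.1049] yaw -70.46 tilt 0.13 F [-3.84  1.17  8.71] T [0.203 0.532 0.028] w 0.5525 q6 0.969
```

View pics/side5.png

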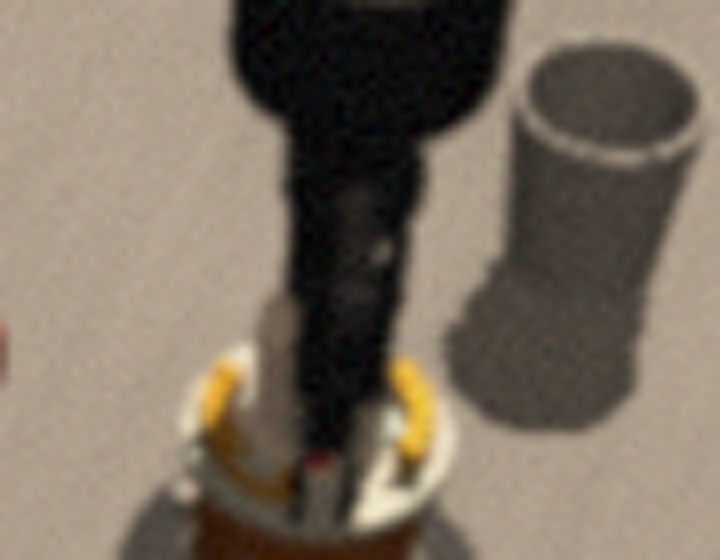

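play_rows:
  slide:
    - [0,0,0]
    - [0,0,0]
  delta_rot:
    - [0,0,0]
    - [0,0,0]

```text
time: 7.03
tool_pos: [0.4915, -0.1051, 0.105]
tcp_rot: [3.095, 0.533, 0.004]
wrist_force: [0.2, -0.4, -2.1]
width: 0.548
```

```bash
python3 -c "
from av import *
m=av(4); print('mm',m[-1]*85); show()"
```

```text
mean [ 0.4915 -0.1051  0.105  -0.3779 -0.0152  1.03    0.0115  0.0316 -0.0255
  0.5486] 
std [0.0000e+00 0.0000e+00 0.0000e+00 6.1520e-01 3.6150e-01 1.9459e+00
 1.9300e-02 1.5000e-02 3.2800e-02 5.0000e-04]
mm 46.629478459464906
t 7.23 pos [ 0.4915 -0.1051  0.105 ] yaw -70.47 tilt 0.14 F [-1.25  0.26  3.27] T [0.028 0.044 0.005] w 0.5503 q6 0.969
```

play_rows:
  slide:
    - [0,0,0]
    - [0,0,0]
    - [0,0,0]
    - [0,0,0]
    - [0,0,0]
    - [0,0,0]
    - [0,0,0]
    - [0,0,0]
  delta_rot:
    - [0,0,-0.03]
    - [0,0,-0.07]
    - [0,0,-0.12]
    - [0,0,-0.17]
    - [0,0,-0.22]
    - [0,0,-0.26]
    - [0,0,-0.28]
    - [0,0,-0.28]

```text
time: 7.9
tool_pos: [0.4916, -0.1051, 0.105]
tcp_rot: [2.99, 0.959, 0.004]
wrist_force: [0.3, 0.3, 1.4]
width: 0.55
```

```bash
python3 -c "
from av import *
m=av(4); print('mm',m[-1]*85); show()
p=read_camera('side'); save(p,'side6.png',(300,140,390,210),8)"
```

```text
mean [ 0.4916 -0.1051  0.105   0.7223  0.1341  1.0994 -0.0192 -0.0721 -0.0033
  0.5465] 
std [0.     0.     0.     0.3405 0.4267 0.2665 0.0169 0.0139 0.0171 0.0026]
mm 46.455766645226376
t 8.1 pos [ 0.4916 -0.1052  0.105 ] yaw -54.46 tilt 0.16 F [ 0.97 -0.22  1.95] T [ 0.026 -0.116 -0.005] w 0.5522 q6 0.69
```

View pics/side6.png

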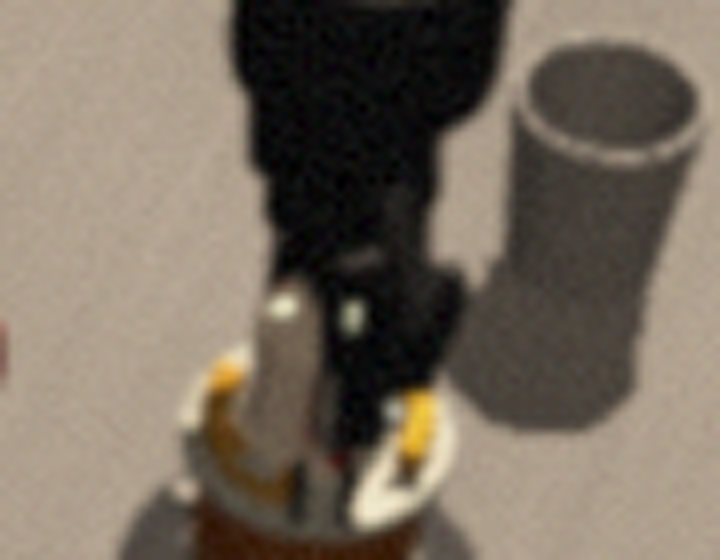

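play_rows:
  slide:
    - [0,0,0]
    - [0,0,0]
    - [0,0,0]
    - [0,0,0]
    - [0,0,0]
    - [0,0,0]
  delta_rot:
    - [0,0,-0.03]
    - [0,0,-0.07]
    - [0,0,-0.11]
    - [0,0,-0.14]
    - [0,0,-0.15]
    - [0,0,-0.15]

```text
time: 8.65
tool_pos: [0.4916, -0.1051, 0.105]
tcp_rot: [2.91, 1.179, 0.004]
wrist_force: [-0.1, -1.1, 1.9]
width: 0.55
```

play_rows:
  slide:
    - [0,0,0]
    - [0,0,0]
    - [0,0,0]
    - [0,0,0]
  delta_rot:
    - [0,0,-0.02]
    - [0,0,-0.04]
    - [0,0,-0.05]
    - [0,0,-0.05]

```text
time: 8.98
tool_pos: [0.4916, -0.1051, 0.105]
tcp_rot: [2.879, 1.252, 0.004]
wrist_force: [-0.6, -0.4, 1.0]
width: 0.545
```

```bash
python3 -c "
from av import *
m=av(3); show()"
```

```text
mean [ 0.4916 -0.1051  0.105   0.0943  0.085   1.1253  0.0442 -0.0767  0.0314
  0.5476] 
std [0.     0.     0.     0.5785 0.3441 0.1475 0.0296 0.0176 0.0302 0.0022]
t 9.13 pos [ 0.4916 -0.1051  0.105 ] yaw -43.03 tilt 0.16 F [0.16 0.14 1.64] T [ 0.021 -0.081 -0.038] w 0.5463 q6 0.49
```

play_rows:
  slide:
    - [0,0,0]
    - [0,0,0]
    - [0,0,0]
  delta_rot:
    - [0,0,-0.01]
    - [0,0,-0.02]
    - [0,0,-0.02]
  force: 24

```text
time: 9.38
tool_pos: [0.4916, -0.1052, 0.105]
tcp_rot: [2.867, 1.281, 0.004]
wrist_force: [0.5, 0.4, 1.3]
width: 0.547
```

```bash
python3 -c "
from av import *
show()"
```

```text
t 9.38 pos [ 0.4916 -0.1052  0.105 ] yaw -41.84 tilt 0.16 F [0.45 0.39 1.32] T [ 0.085 -0.097  0.018] w 0.5466 q6 0.47
```

play_rows:
  slide:
    - [0,0,0]
    - [0,0,0]
    - [0,0,0]
  delta_rot:
    - [0,0,-0.01]
    - [0,0,-0.02]
    - [0,0,-0.02]

```text
time: 9.63
tool_pos: [0.4916, -0.1052, 0.105]
tcp_rot: [2.853, 1.311, 0.004]
wrist_force: [0.4, 0.2, 1.7]
width: 0.548
```

```bash
python3 -c "
from av import *
show()"
```

```text
t 9.63 pos [ 0.4916 -0.1052  0.105 ] yaw -40.65 tilt 0.16 F [0.43 0.22 1.7 ] T [ 0.05  -0.158  0.018] w 0.5482 q6 0.449
```

play_rows:
  slide:
    - [0,0,0]
    - [0,0,0]
    - [0,0,0]
  delta_rot:
    - [0,0,-0.01]
    - [0,0,-0.02]
    - [0,0,-0.025]

```text
time: 9.88
tool_pos: [0.4917, -0.1052, 0.105]
tcp_rot: [2.836, 1.347, 0.004]
wrist_force: [0.5, 0.2, 0.7]
width: 0.551
```

```bash
python3 -c "
from av import *
show()"
```

```text
t 9.88 pos [ 0.4917 -0.1052  0.105 ] yaw -39.17 tilt 0.17 F [0.45 0.16 0.67] T [ 0.001 -0.135 -0.037] w 0.5506 q6 0.423
```

play_rows:
  slide:
    - [0,0,0]
    - [0,0,0]
    - [0,0,0]
  delta_rot:
    - [0,0,-0.01]
    - [0,0,-0.02]
    - [0,0,-0.025]

```text
time: 10.13
tool_pos: [0.4917, -0.1051, 0.105]
tcp_rot: [2.818, 1.384, 0.004]
wrist_force: [-0.1, -0.9, 1.9]
width: 0.544
```

```bash
python3 -c "
from av import *
show()"
```

```text
t 10.13 pos [ 0.4917 -0.1051  0.105 ] yaw -37.69 tilt 0.17 F [-0.15 -0.91  1.91] T [ 0.001 -0.119 -0.031] w 0.5438 q6 0.397
```

play_rows:
  slide:
    - [0,0,0]
    - [0,0,0]
    - [0,0,0]
  delta_rot:
    - [0,0,-0.01]
    - [0,0,-0.02]
    - [0,0,-0.025]

```text
time: 10.38
tool_pos: [0.4918, -0.1052, 0.105]
tcp_rot: [2.8, 1.42, 0.004]
wrist_force: [0.7, 0.1, 1.1]
width: 0.549
```

```bash
python3 -c "
from av import *
show()"
```

```text
t 10.38 pos [ 0.4918 -0.1052  0.105 ] yaw -36.21 tilt 0.18 F [0.7  0.12 1.14] T [ 0.039 -0.108 -0.05 ] w 0.5491 q6 0.372
```

play_rows:
  slide:
    - [0,0,0]
    - [0,0,0]
    - [0,0,0]
  delta_rot:
    - [0,0,-0.01]
    - [0,0,-0.02]
    - [0,0,-0.025]

```text
time: 10.63
tool_pos: [0.4918, -0.1052, 0.105]
tcp_rot: [2.781, 1.456, 0.004]
wrist_force: [0.8, -0.1, 1.0]
width: 0.545
```

```bash
python3 -c "
from av import *
show()"
```

```text
t 10.63 pos [ 0.4918 -0.1052  0.105 ] yaw -34.73 tilt 0.18 F [ 0.82 -0.14  0.99] T [ 0.009 -0.226 -0.086] w 0.5449 q6 0.346
```

play_rows:
  slide:
    - [0,0,0]
    - [0,0,0]
    - [0,0,0]
  delta_rot:
    - [0,0,-0.01]
    - [0,0,-0.02]
    - [0,0,-0.02]

```text
time: 10.88
tool_pos: [0.4917, -0.1052, 0.105]
tcp_rot: [2.766, 1.485, 0.004]
wrist_force: [0.3, -0.7, 0.9]
width: 0.548
```

```bash
python3 -c "
from av import *
av(2);show()"
```

```text
mean [ 0.4917 -0.1052  0.105   0.668  -0.2398  1.0871  0.0429 -0.1128 -0.0294
  0.5463] 
std [0.     0.     0.     0.324  0.4905 0.1575 0.0208 0.0209 0.0025 0.0015]
t 10.98 pos [ 0.4917 -0.1052  0.105 ] yaw -33.58 tilt 0.18 F [1.09 0.09 1.03] T [-0.049 -0.156 -0.002] w 0.5508 q6 0.326
```

play_rows:
  slide:
    - [0,0,0]
    - [0,0,0]
    - [0,0,0]
  delta_rot:
    - [0,0,-0.01]
    - [0,0,-0.02]
    - [0,0,-0.025]

```text
time: 11.23
tool_pos: [0.4917, -0.1051, 0.105]
tcp_rot: [2.747, 1.52, 0.004]
wrist_force: [1.1, 0.2, 1.1]
width: 0.547
```

```bash
python3 -c "
from av import *
show()"
```

```text
t 11.23 pos [ 0.4917 -0.1051  0.105 ] yaw -32.1 tilt 0.18 F [1.1  0.23 1.09] T [ 0.041 -0.139 -0.047] w 0.5467 q6 0.3
```

play_rows:
  slide:
    - [0,0,0]
    - [0,0,0]
    - [0,0,0]
  delta_rot:
    - [0,0,-0.01]
    - [0,0,-0.02]
    - [0,0,-0.025]

```text
time: 11.48
tool_pos: [0.4918, -0.1052, 0.105]
tcp_rot: [2.727, 1.555, 0.004]
wrist_force: [0.9, -0.2, 0.8]
width: 0.548
```

```bash
python3 -c "
from av import *
show()"
```

```text
t 11.48 pos [ 0.4918 -0.1052  0.105 ] yaw -30.62 tilt 0.18 F [ 0.9  -0.24  0.77] T [ 0.017 -0.108  0.013] w 0.5483 q6 0.274
```

play_rows:
  slide:
    - [0,0,0]
    - [0,0,0]
    - [0,0,0]
  delta_rot:
    - [0,0,-0.01]
    - [0,0,-0.02]
    - [0,0,-0.025]

```text
time: 11.73
tool_pos: [0.4918, -0.1052, 0.105]
tcp_rot: [2.707, 1.59, 0.004]
wrist_force: [-0.4, -0.6, 1.2]
width: 0.549
```

```bash
python3 -c "
from av import *
show()
p=read_camera('side'); save(p,'side7.png',(300,140,390,210),8)"
```

```text
t 11.73 pos [ 0.4918 -0.1052  0.105 ] yaw -29.14 tilt 0.18 F [-0.43 -0.58  1.2 ] T [ 0.012 -0.179 -0.022] w 0.5489 q6 0.248
```

View pics/side7.png

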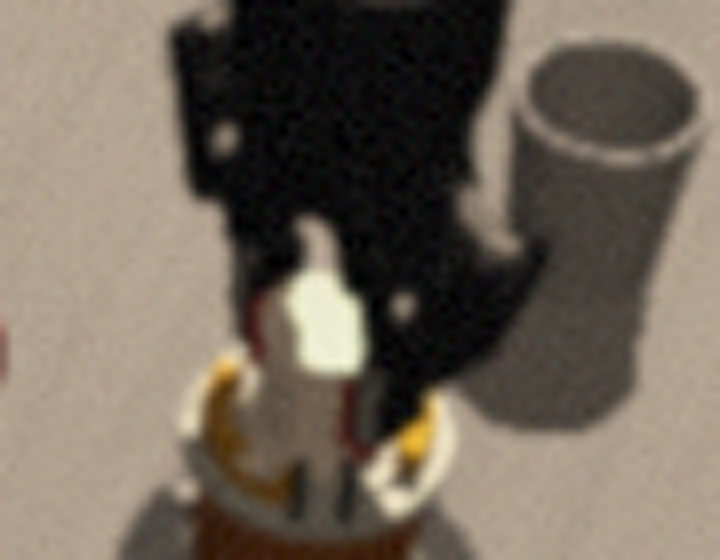

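The cap is turning with the gripper: the red tabs stay against the pads and both posts are empty. It has turned 41° so far, so I'll keep going.

play_rows:
  slide:
    - [0,0,0]
    - [0,0,0]
    - [0,0,0]
  delta_rot:
    - [0,0,-0.01]
    - [0,0,-0.02]
    - [0,0,-0.025]

```text
time: 12.03
tool_pos: [0.4918, -0.1051, 0.105]
tcp_rot: [2.686, 1.625, 0.004]
wrist_force: [0.9, -0.6, 0.6]
width: 0.547
```

```bash
python3 -c "
from av import *
show()"
```

```text
t 12.03 pos [ 0.4918 -0.1051  0.105 ] yaw -27.66 tilt 0.18 F [ 0.9  -0.6   0.64] T [ 0.035 -0.123 -0.022] w 0.5474 q6 0.222
```

play_rows:
  slide:
    - [0,0,0]
    - [0,0,0]
    - [0,0,0]
  delta_rot:
    - [0,0,-0.01]
    - [0,0,-0.02]
    - [0,0,-0.025]

```text
time: 12.28
tool_pos: [0.4918, -0.1051, 0.105]
tcp_rot: [2.665, 1.659, 0.004]
wrist_force: [0.6, 0.5, 1.1]
width: 0.542
```

```bash
python3 -c "
from av import *
show()"
```

```text
t 12.28 pos [ 0.4918 -0.1051  0.105 ] yaw -26.18 tilt 0.18 F [0.58 0.48 1.15] T [ 0.025 -0.153 -0.077] w 0.5422 q6 0.196
```

play_rows:
  slide:
    - [0,0,0]
    - [0,0,0]
    - [0,0,0]
  delta_rot:
    - [0,0,-0.01]
    - [0,0,-0.02]
    - [0,0,-0.025]

```text
time: 12.53
tool_pos: [0.4918, -0.1052, 0.105]
tcp_rot: [2.643, 1.694, 0.004]
wrist_force: [1.0, -0.2, 0.9]
width: 0.55
```

```bash
python3 -c "
from av import *
show()"
```

```text
t 12.53 pos [ 0.4918 -0.1052  0.105 ] yaw -24.7 tilt 0.18 F [ 0.99 -0.23  0.88] T [ 0.064 -0.179 -0.042] w 0.5498 q6 0.171
```

play_rows:
  slide:
    - [0,0,0]
    - [0,0,0]
    - [0,0,0]
  delta_rot:
    - [0,0,-0.01]
    - [0,0,-0.02]
    - [0,0,-0.025]

```text
time: 12.78
tool_pos: [0.4918, -0.1051, 0.105]
tcp_rot: [2.621, 1.728, 0.004]
wrist_force: [0.7, 0.1, 0.9]
width: 0.544
```

```bash
python3 -c "
from av import *
show()"
```

```text
t 12.78 pos [ 0.4918 -0.1051  0.105 ] yaw -23.22 tilt 0.18 F [0.67 0.07 0.85] T [ 0.116 -0.128  0.   ] w 0.5443 q6 0.145
```

play_rows:
  slide:
    - [0,0,0]
    - [0,0,0]
    - [0,0,0]
  delta_rot:
    - [0,0,-0.01]
    - [0,0,-0.02]
    - [0,0,-0.025]

```text
time: 13.03
tool_pos: [0.4918, -0.1051, 0.105]
tcp_rot: [2.599, 1.761, 0.004]
wrist_force: [0.6, 0.2, 0.1]
width: 0.548
```

```bash
python3 -c "
from av import *
show()"
```

```text
t 13.03 pos [ 0.4918 -0.1051  0.105 ] yaw -21.74 tilt 0.18 F [0.55 0.16 0.11] T [ 0.057 -0.153 -0.047] w 0.5484 q6 0.119
```

play_rows:
  slide:
    - [0,0,0]
    - [0,0,0]
    - [0,0,0]
  delta_rot:
    - [0,0,-0.01]
    - [0,0,-0.02]
    - [0,0,-0.025]

```text
time: 13.28
tool_pos: [0.4918, -0.1051, 0.105]
tcp_rot: [2.576, 1.795, 0.004]
wrist_force: [2.0, -0.1, 0.3]
width: 0.545
```

```bash
python3 -c "
from av import *
show()"
```

```text
t 13.28 pos [ 0.4918 -0.1051  0.105 ] yaw -20.25 tilt 0.18 F [ 1.96 -0.06  0.32] T [ 0.034 -0.14  -0.036] w 0.5447 q6 0.093
```

play_rows:
  slide:
    - [0,0,0]
    - [0,0,0]
    - [0,0,0]
  delta_rot:
    - [0,0,-0.01]
    - [0,0,-0.02]
    - [0,0,-0.025]

```text
time: 13.53
tool_pos: [0.4918, -0.1051, 0.105]
tcp_rot: [2.552, 1.828, 0.004]
wrist_force: [1.1, 0.4, 0.4]
width: 0.547
```

```bash
python3 -c "
from av import *
show()"
```

```text
t 13.53 pos [ 0.4918 -0.1051  0.105 ] yaw -18.78 tilt 0.19 F [1.06 0.42 0.45] T [ 0.101 -0.131 -0.036] w 0.5468 q6 0.067
```

play_rows:
  slide:
    - [0,0,0]
    - [0,0,0]
    - [0,0,0]
  delta_rot:
    - [0,0,-0.01]
    - [0,0,-0.02]
    - [0,0,-0.025]

```text
time: 13.78
tool_pos: [0.4918, -0.1051, 0.1051]
tcp_rot: [2.528, 1.861, 0.004]
wrist_force: [0.7, 0.4, 0.7]
width: 0.55
```

```bash
python3 -c "
from av import *
show()"
```

```text
t 13.78 pos [ 0.4918 -0.1051  0.1051] yaw -17.29 tilt 0.19 F [0.71 0.35 0.74] T [-0.011 -0.165 -0.03 ] w 0.5502 q6 0.041
```

play_rows:
  slide:
    - [0,0,0]
    - [0,0,0]
    - [0,0,0]
  delta_rot:
    - [0,0,-0.01]
    - [0,0,-0.02]
    - [0,0,-0.025]

```text
time: 14.03
tool_pos: [0.4918, -0.1051, 0.105]
tcp_rot: [2.504, 1.893, 0.003]
wrist_force: [1.2, 0.3, -0.5]
width: 0.541
```

```bash
python3 -c "
from av import *
show()"
```

```text
t 14.03 pos [ 0.4918 -0.1051  0.105 ] yaw -15.82 tilt 0.18 F [ 1.23  0.29 -0.48] T [ 0.091 -0.227 -0.027] w 0.541 q6 0.016
```

play_rows:
  slide:
    - [0,0,0]
    - [0,0,0]
    - [0,0,0]
  delta_rot:
    - [0,0,-0.01]
    - [0,0,-0.02]
    - [0,0,-0.02]

```text
time: 14.28
tool_pos: [0.4917, -0.1051, 0.105]
tcp_rot: [2.485, 1.919, 0.003]
wrist_force: [-0.3, -0.9, 1.5]
width: 0.547
```

```bash
python3 -c "
from av import *
show()
p=read_camera('side'); save(p,'side8.png',(300,140,390,210),8)"
```

```text
t 14.28 pos [ 0.4917 -0.1051  0.105 ] yaw -14.63 tilt 0.17 F [-0.28 -0.85  1.45] T [ 0.011 -0.062 -0.041] w 0.5472 q6 -0.005
```

View pics/side8.png

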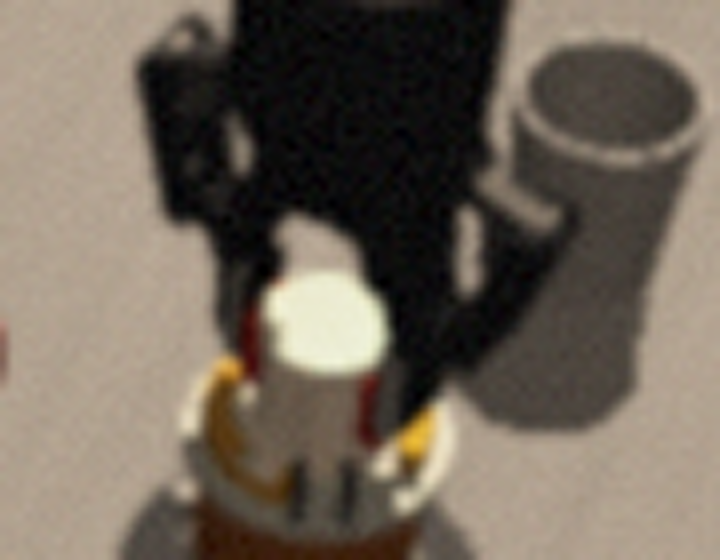

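play_rows:
  slide:
    - [0,0,0]
    - [0,0,0]
    - [0,0,0]
  delta_rot:
    - [0,0,-0.01]
    - [0,0,-0.02]
    - [0,0,-0.02]

```text
time: 14.58
tool_pos: [0.4917, -0.1051, 0.105]
tcp_rot: [2.466, 1.943, 0.003]
wrist_force: [1.4, -0.6, 1.7]
width: 0.546
```

```bash
python3 -c "
from av import *
show()"
```

```text
t 14.58 pos [ 0.4917 -0.1051  0.105 ] yaw -13.51 tilt 0.17 F [ 1.37 -0.58  1.68] T [ 0.067 -0.045 -0.319] w 0.5462 q6 -0.025
```

```bash
python3 -c "
from av import *
av(3);show()"
```

```text
mean [ 0.4917 -0.1051  0.105   0.9771 -0.4635  1.6278  0.067  -0.0623 -0.3124
  0.5475] 
std [0.     0.     0.     0.277  0.2126 0.3448 0.0319 0.0175 0.0088 0.0034]
t 14.73 pos [ 0.4917 -0.1051  0.105 ] yaw -13.53 tilt 0.17 F [0.13 0.59 1.37] T [ 0.056 -0.098 -0.325] w 0.5474 q6 -0.024
```

The end stop is felt at about 57°, with a steady 0.31 Nm. I'll relax the turn slightly and start lifting.

play_rows:
  slide:
    - [0,0,0]
    - [0,0,0]
    - [0,0,-0.1]
    - [0,0,-0.2]
    - [0,0,-0.3]
    - [0,0,-0.3]
  delta_rot:
    - [0,0,0.005]
    - [0,0,0.01]
    - [0,0,0.012]
    - [0,0,0.012]
    - [0,0,0.012]
    - [0,0,0.012]
  force: 30

```text
time: 15.23
tool_pos: [0.4915, -0.1051, 0.1078]
tcp_rot: [2.478, 1.928, 0.003]
wrist_force: [2.6, -1.2, -4.9]
width: 0.552
```

```bash
python3 -c "
from av import *
av(2);show()"
```

```text
mean [ 0.4916 -0.1051  0.1078  2.5674 -0.6906 -4.6779 -0.0388 -0.4068 -0.1678
  0.5484] 
std [0.     0.     0.     0.0071 0.5062 0.2232 0.0544 0.0241 0.0032 0.0035]
t 15.33 pos [ 0.4915 -0.1051  0.1078] yaw -14.21 tilt 0.15 F [ 3.61  0.37 -4.22] T [-0.065 -0.374 -0.177] w 0.545 q6 -0.013
```

play_rows:
  slide:
    - [0,0,-0.05]
    - [0,0,-0.1]
    - [0,0,-0.15]
    - [0,0,-0.15]
  delta_rot:
    - [0,0,0]
    - [0,0,0]
    - [0,0,0]
    - [0,0,0]

```text
time: 15.67
tool_pos: [0.4916, -0.1051, 0.1094]
tcp_rot: [2.478, 1.928, 0.003]
wrist_force: [2.2, 0.1, -4.5]
width: 0.548
```

```bash
python3 -c "
from av import *
av(2);show()
p=read_camera('side'); save(p,'side9.png',(300,140,390,210),8)"
```

```text
mean [ 0.4915 -0.1051  0.1094  2.4978 -0.3738 -4.067  -0.1334 -0.455  -0.1302
  0.5491] 
std [0.     0.     0.     0.3466 0.4965 0.4291 0.0141 0.0105 0.0327 0.001 ]
t 15.77 pos [ 0.4915 -0.1051  0.1094] yaw -14.22 tilt 0.15 F [ 2.71 -0.44 -3.92] T [-0.07  -0.39  -0.133] w 0.5468 q6 -0.013
```

View pics/side9.png

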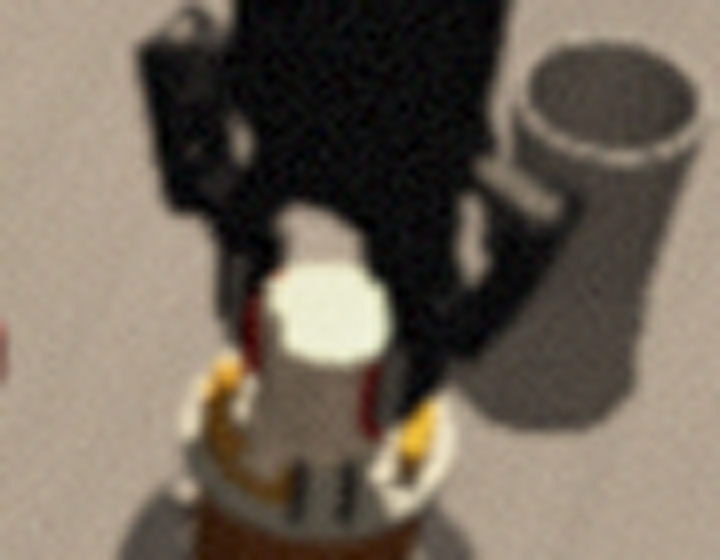

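play_rows:
  slide:
    - [0.01,0.04,-0.1]
    - [0.01,0.04,-0.25]
    - [0.01,0.04,-0.4]
    - [0.01,0.04,-0.55]
    - [0.01,0.04,-0.6]
    - [0.01,0.04,-0.6]
  delta_rot:
    - [0,0,0]
    - [0,0,0]
    - [0,0,0]
    - [0,0,0]
    - [0,0,0]
    - [0,0,0]

```text
time: 16.32
tool_pos: [0.4918, -0.1051, 0.1157]
tcp_rot: [2.478, 1.929, 0.003]
wrist_force: [-0.6, -0.8, -1.9]
width: 0.55
```

```bash
python3 -c "
from av import *
av(2);show()"
```

```text
mean [ 0.4918 -0.1051  0.1157 -0.1446 -0.1822 -2.2055 -0.0025 -0.0068  0.0165
  0.5487] 
std [0.000e+00 0.000e+00 1.000e-04 4.876e-01 6.000e-01 3.365e-01 1.570e-02
 1.380e-02 2.130e-02 1.700e-03]
t 16.42 pos [ 0.4918 -0.1051  0.1155] yaw -14.21 tilt 0.14 F [-0.22 -0.77 -1.94] T [-0.047 -0.03  -0.013] w 0.543 q6 -0.012
```

play_rows:
  slide:
    - [0,0,-0.3]
    - [0,0,-0.8]
    - [0,0,-1.4]
    - [0,0,-2]
    - [0,0,-2.6]
    - [0,0,-3.4]
    - [0,0,-4.4]
    - [0,0,-5.4]
    - [0,0,-6.4]
    - [0,0,-7.1]
    - [0,0,-7.4]
    - [0,0,-7.4]
  delta_rot:
    - [0,0,0]
    - [0,0,0]
    - [0,0,0]
    - [0,0,0]
    - [0,0,0]
    - [0,0,0]
    - [0,0,0]
    - [0,0,0]
    - [0,0,0]
    - [0,0,0]
    - [0,0,0]
    - [0,0,0]

```text
time: 17.42
tool_pos: [0.4924, -0.1052, 0.1909]
tcp_rot: [2.476, 1.927, 0.005]
wrist_force: [0.1, 0.4, -2.9]
width: 0.551
```

```bash
python3 -c "
from av import *
show();tgt((.491,.1835,.19),-14.2);tgt((.491,.1835,.19),3)
p=read_camera('side'); save(p,'side10.png',(290,80,400,210),6)"
```

```text
t 17.42 pos [ 0.4924 -0.1052  0.1909] yaw -14.21 tilt 0.27 F [ 0.06  0.35 -2.9 ] T [-0.056 -0.019 -0.022] w 0.5505 q6 -0.012
slide cm [27.956, -7.221, 0.058] rot [0.0047, -0.0002, -0.0002]
slide cm [27.956, -7.221, 0.058] rot [0.0047, 0.0005, -0.3004]
```

View pics/side10.png

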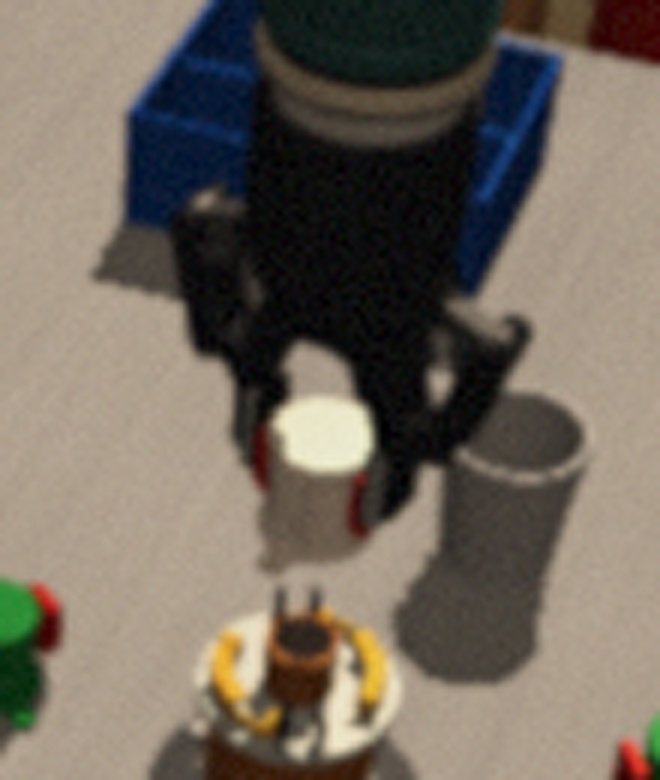

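play_rows:
  slide:
    - [1,-0.3,0]
    - [3,-0.8,0]
    - [6,-1.5,0]
    - [9,-2.3,0]
    - [12,-3.1,0]
    - [15,-3.9,0]
    - [18,-4.6,0]
    - [21,-5.4,0]
    - [24,-6.2,0]
    - [26.3,-6.8,0]
    - [27.6,-7.1,0]
    - [27.96,-7.22,0]
  delta_rot:
    - [0,0,0]
    - [0.002,0,0]
    - [0.004,0,0]
    - [0.004,0,0]
    - [0.004,0,0]
    - [0.004,0,0]
    - [0.004,0,0]
    - [0.004,0,0]
    - [0.004,0,0]
    - [0.004,0,0]
    - [0.004,0,0]
    - [0.004,0,0]

```text
time: 18.47
tool_pos: [0.4897, 0.1859, 0.1891]
tcp_rot: [-2.475, -1.932, 0.002]
wrist_force: [0.3, 0.4, -0.7]
width: 0.55
```

play_rows:
  slide:
    - [0,0,0.5]
    - [0,0,2]
    - [0,0,4]
    - [0,0,6]
    - [0,0,8]
    - [0,0,10]
    - [0,0,11.3]
    - [0,0,12]
    - [0,0,12]
    - [0,0,12]
  delta_rot:
    - [0,0,0]
    - [0,0,0]
    - [0,0,0]
    - [0,0,0]
    - [0,0,0]
    - [0,0,0]
    - [0,0,0]
    - [0,0,0]
    - [0,0,0]
    - [0,0,0]

```text
time: 19.3
tool_pos: [0.4895, 0.1851, 0.0689]
tcp_rot: [-2.476, -1.931, 0.003]
wrist_force: [0.0, 0.2, -0.8]
width: 0.548
```

```bash
python3 -c "
from av import *
from m import *
av(2);show();tgt((.491,.1835,.045),-14.2)
p=read_camera('side'); save(p,'side11.png',(210,220,350,350),5)
P=cloud(p);m=mask(p,P,(.491,.1835),.017,.05,.12)&(p['image'].min(2)>120); print('cap top',P[m].mean(0),P[m][:,2].std(),m.sum())"
```

```text
mean [ 0.4898  0.1853  0.0693 -0.2026  0.2972 -1.1159  0.0249 -0.013  -0.0419
  0.5494] 
std [3.000e-04 2.000e-04 4.000e-04 2.154e-01 7.330e-02 2.952e-01 1.420e-02
 4.400e-03 1.680e-02 1.900e-03]
t 19.4 pos [0.4906 0.1858 0.0702] yaw -14.08 tilt 0.06 F [ 0.97 -0.73 -1.45] T [-0.007 -0.003 -0.064] w 0.5432 q6 0.559
slide cm [-0.217, 0.096, 2.523] rot [-0.0001, -0.0011, 0.002]
cap top [0.49466734 0.18850908 0.09242907] 0.0012912441841082395 119
```

View pics/side11.png

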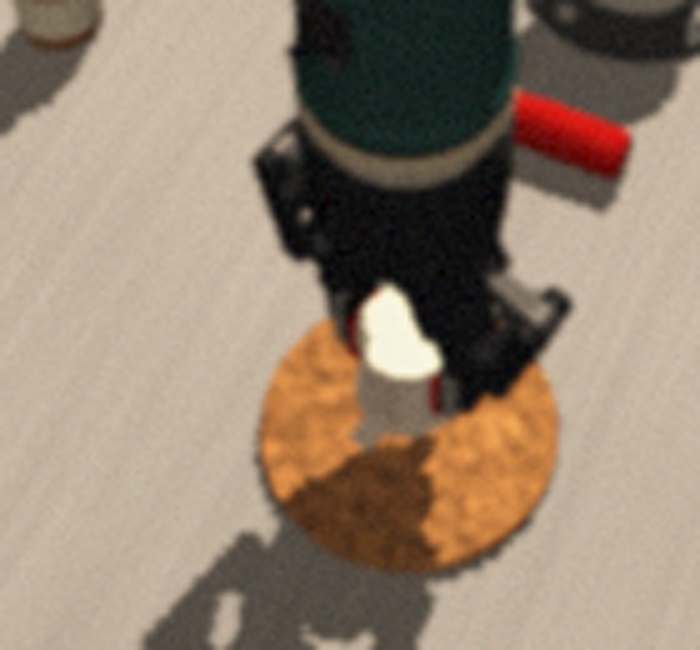

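play_rows:
  slide:
    - [-0.1,0,0.4]
    - [-0.2,0.1,1]
    - [-0.2,0.1,1.7]
    - [-0.2,0.1,2.4]
    - [-0.2,0.1,2.9]
    - [-0.2,0.1,3.2]
    - [-0.2,0.1,3.3]
    - [-0.2,0.1,3.3]
  delta_rot:
    - [0,0,0]
    - [0,0,0]
    - [0,0,0]
    - [0,0,0]
    - [0,0,0]
    - [0,0,0]
    - [0,0,0]
    - [0,0,0]

```text
time: 20.12
tool_pos: [0.4908, 0.1838, 0.0368]
tcp_rot: [-2.476, -1.932, -0.0]
wrist_force: [-0.2, 0.1, -2.1]
width: 0.548
```

```bash
python3 -c "
from av import *
from m import *
av(2);show();tgt((.491,.1835,.033),-14.2)
p=read_camera('side')
P=cloud(p);m=mask(p,P,(.491,.1835),.017,.03,.08)&(p['image'].min(2)>120); print('cap top',P[m].mean(0),P[m][:,2].std(),m.sum())"
```

```text
mean [ 4.9090e-01  1.8380e-01  3.7000e-02 -2.8120e-01 -1.2530e-01 -1.8976e+00
 -1.6000e-03  2.6000e-02 -1.5300e-02  5.4650e-01] 
std [2.000e-04 0.000e+00 2.000e-04 5.710e-02 2.220e-01 1.716e-01 3.040e-02
 4.370e-02 3.190e-02 1.600e-03]
t 20.22 pos [0.4914 0.184  0.0375] yaw -14.06 tilt 0.08 F [-0.42  0.07 -1.61] T [ 0.004 -0.004 -0.034] w 0.5474 q6 0.555
slide cm [-0.054, -0.025, 0.452] rot [0.0004, -0.0014, 0.0024]
cap top [0.49449478 0.18792993 0.05978809] 0.0012115936883491322 114
```

play_rows:
  slide:
    - [0,0,0.1]
    - [0,0,0.2]
    - [0,0,0.3]
    - [0,0,0.35]
    - [0,0,0.35]
    - [0,0,0.35]
  delta_rot:
    - [0,0,0]
    - [0,0,0]
    - [0,0,0]
    - [0,0,0]
    - [0,0,0]
    - [0,0,0]

```text
time: 20.77
tool_pos: [0.4914, 0.184, 0.0341]
tcp_rot: [-2.476, -1.932, -0.002]
wrist_force: [0.0, 0.4, -2.0]
width: 0.54
```

```bash
python3 -c "
from av import *
av(2);show()"
```

```text
mean [ 0.4914  0.184   0.0341  0.3596  0.1884 -2.121   0.011  -0.0139 -0.0192
  0.5429] 
std [0.     0.     0.     0.3481 0.167  0.1388 0.041  0.0044 0.0393 0.0025]
t 20.87 pos [0.4915 0.184  0.0342] yaw -14.07 tilt 0.1 F [ 0.14 -0.53 -1.8 ] T [-0.022  0.006  0.038] w 0.5475 q6 0.555
```

play_rows:
  slide:
    - [0,0,0.05]
    - [0,0,0.1]
    - [0,0,0.13]
    - [0,0,0.13]
  delta_rot:
    - [0,0,0]
    - [0,0,0]
    - [0,0,0]
    - [0,0,0]

```text
time: 21.2
tool_pos: [0.4916, 0.184, 0.033]
tcp_rot: [-2.476, -1.932, -0.003]
wrist_force: [-0.1, -0.4, -0.1]
width: 0.548
```

```bash
python3 -c "
from av import *
av(2);show()"
```

```text
mean [ 0.4916  0.184   0.033  -0.2339 -0.3873 -0.2918 -0.0171  0.0946  0.0147
  0.5501] 
std [0.     0.     0.     0.1124 0.01   0.1616 0.0258 0.0318 0.0367 0.0025]
t 21.3 pos [0.4916 0.184  0.033 ] yaw -14.06 tilt 0.1 F [-0.99 -0.56  0.67] T [-0.026  0.055 -0.005] w 0.5463 q6 0.555
```

Contact is starting, with Fz going from -2.1 to -0.3. I'll press a little more.

play_rows:
  slide:
    - [0,0,0.04]
    - [0,0,0.07]
    - [0,0,0.07]
    - [0,0,0.07]
  delta_rot:
    - [0,0,0]
    - [0,0,0]
    - [0,0,0]
    - [0,0,0]

```text
time: 21.63
tool_pos: [0.4916, 0.184, 0.033]
tcp_rot: [-2.476, -1.932, -0.003]
wrist_force: [-2.7, -1.6, 5.0]
width: 0.549
```

```bash
python3 -c "
from av import *
av(3);show()"
```

```text
mean [ 0.4916  0.184   0.033  -2.5028 -1.0058  5.4637 -0.1389  0.4633  0.0083
  0.5483] 
std [0.     0.     0.     0.3832 0.5791 0.7702 0.0285 0.0311 0.0224 0.0008]
t 21.78 pos [0.4916 0.184  0.033 ] yaw -14.06 tilt 0.1 F [-2.29 -1.01  6.23] T [-0.141  0.43   0.06 ] w 0.55 q6 0.555
```

play_rows:
  slide:
    - [0,0,0]
    - [0,0,0]
    - [0,0,0]
    - [0,0,0]
    - [0,0,0]
    - [0,0,0]
  delta_rot:
    - [0,0,0]
    - [0,0,0]
    - [0,0,0]
    - [0,0,0]
    - [0,0,0]
    - [0,0,0]
  hand: 1

```text
time: 22.28
tool_pos: [0.4917, 0.1841, 0.033]
tcp_rot: [-2.476, -1.933, -0.003]
wrist_force: [-0.5, 0.4, 0.3]
width: 0.999
```

```bash
python3 -c "
from av import *
show();p=read_camera('side'); save(p,'side12.png',(210,220,350,350),5)"
```

```text
t 22.28 pos [0.4917 0.1841 0.033 ] yaw -14.06 tilt 0.1 F [-0.53  0.38  0.26] T [ 0.018 -0.003  0.06 ] w 0.9989 q6 0.555
```

View pics/side12.png

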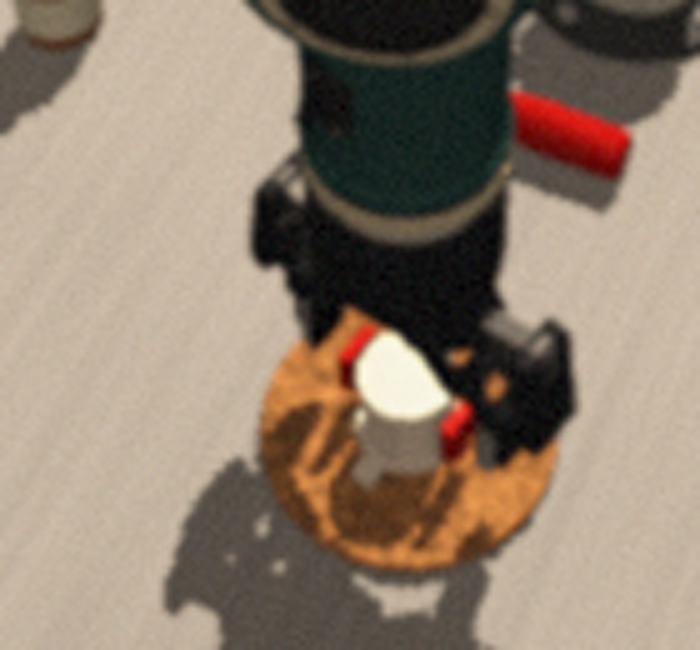

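Released: the cap stands upright with its tabs sprung out. I'll retreat straight up.

play_rows:
  slide:
    - [0,0,-0.4]
    - [0,0,-1.2]
    - [0,0,-2.5]
    - [0,0,-4]
    - [0,0,-6]
    - [0,0,-8.5]
    - [0,0,-11]
    - [0,0,-13.5]
    - [0,0,-16]
    - [0,0,-18]
    - [0,0,-19]
    - [0,0,-19]
  delta_rot:
    - [0,0,0]
    - [0,0,0]
    - [0,0,0]
    - [0,0,0]
    - [0,0,0]
    - [0,0,0]
    - [0,0,0]
    - [0,0,0]
    - [0,0,0]
    - [0,0,0]
    - [0,0,0]
    - [0,0,0]

```text
time: 23.33
tool_pos: [0.4934, 0.1844, 0.2268]
tcp_rot: [2.475, 1.932, 0.013]
wrist_force: [1.5, 0.2, 0.3]
width: 1.001
```

```bash
python3 -c "
from av import *
from m import *
show();p=read_camera('side'); save(p,'side13.png')
P=cloud(p);im=p['image']
m=mask(p,P,(.491,.1835),.05,.045,.07)&(im.min(2)>120); X=P[m];print('cap top side',X.mean(0),X[:,2].std(),m.sum(),X.min(0),X.max(0))"
```

```text
t 23.33 pos [0.4934 0.1844 0.2268] yaw -14.06 tilt 0.47 F [1.48 0.24 0.34] T [ 0.01  -0.029 -0.003] w 1.0012 q6 0.555
cap top side [0.49037138 0.18631209 0.05501892] 0.0017244245849394099 296 [0.46984762 0.16503132 0.04541311] [0.51344726 0.20654378 0.05878063]
```

View pics/side13.png

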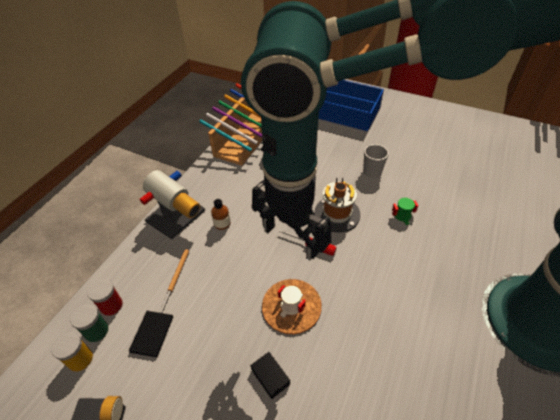

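The picture shows the cap upright at (291,300) on the mat, whose centre is at about (291,306). Its top is at z = 0.055, and everything else is where it was. I'll hand in the job.

```bash
python3 -c "
from tgt import *
print(finish_job()); show()"
```

```text
the job is handed in; nothing more can be done
None
the job is handed in; nothing more can be done
```

The white safety cap is off the amber jar and standing the right way up on the cork mat. I handed the job in at about 23.4 s of the 72 s allowed.

- **Squeeze and turn:** I gripped both red tabs, which closed to about 47 mm on the gripper's reading (49 mm is listed for fully in). Holding them in, I turned the cap anticlockwise in steps of 1 to 1.5 degrees once past 27 degrees. The end stop showed at about 57 degrees with a steady 0.31 Nm, at the edge of the 0.2–0.3 Nm you gave.
- **Lift:** The start of the lift rubbed slightly on the neck, about 5 N down and 2.5 N sideways. A 0.4 mm sideways correction cleared it, and the cap then came up freely.
- **Placing:** I lowered the cap until contact showed at about 5 N, and only then opened the gripper and backed straight up.

**Last checks:**
- The side picture shows the cap upright with its tabs sprung out. Its top is at z = 0.055 m, as expected for a cap resting flat on the mat.
- Its axis is about 3 mm from the mat centre.
- The bystanders and green look-alikes in view looked unmoved. One green cap and the plain jar were hidden behind the arm, and I took no final top view.
- The two cameras disagreed by up to about 4 mm on the jar's and the mat's position, well inside the 32 mm placing limit. No check failed.

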